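# Close the large screening pot

### The job

Close the larger of the two open aluminium screening pots on the electronics bench with its own lid, the larger of the two knobbed lids, so that the lid sits seated and level on the rim. Lower it onto the pot by its knob rather than dropping it, let go, and leave the small lid where it lies.

Things in the scene. Friction and masses are not known exactly. Their poses are not given: they have to be found in the camera images.
- lid_large: The larger loose lid, bare aluminium, 0.25 to 0.35 kg: a round flange 128 mm in diameter and 4 mm thick, under it a plain round plug 72 mm in diameter and 10 mm deep that drops inside the pot's rim, and on top a black cylindrical knob, 22 mm diameter, standing 34 mm above the flange (from 14 to 48 mm above the origin). Origin: centre of the plug's underside, which lies on the bench at the start (flange underside 10 mm above it); z is up along the knob.
- pot_large: The larger open round aluminium pot, screwed to the bench: outer diameter 104 mm, inner diameter 96 mm (wall 4 mm), rim 60 mm above the bench, on a base flange 120 mm in diameter; a small circuit board lies inside and a coax socket sticks out of its side along its x. Origin: centre of its underside, at bench height; z is up. With its lid seated the lid's flange lies flat on the rim, its origin 50 mm above this one; the plug has 12 mm of play sideways.
- lid_small: The smaller loose lid, same make: flange 92 mm in diameter and 4 mm thick, plug 44 mm in diameter and 10 mm deep, and a black cylindrical knob, 22 mm diameter, standing 34 mm above the flange (from 14 to 48 mm above the origin). Origin: centre of the plug's underside; z up. It stays where it is.
- pot_small: The smaller open pot, screwed to the bench: outer diameter 72 mm, inner diameter 64 mm, rim 45 mm above the bench, base flange 86 mm in diameter. Origin: centre of its underside; z up. It stays open.

How it is judged:
By the outcome, as a careful person would: the job done as asked, in the order asked, and still so for the second after the job is handed in, with the robot touching nothing.
It also fails if it takes over 38 s, if anything falls off the work surface, if the arm or the gripper's body presses on something with over 40 N, if the wrist force passes 120 N, or if a joint passes its speed limit or range.

### The arm

A 6-joint arm with a two-finger parallel gripper is mounted at the origin on the work surface. World frame = base frame: x ahead of the robot, y to its left, z up, the work surface at z = 0. Lengths are in m, angles in rad, forces in N, time in s.
With the tool pointing down it reaches from about 0.275 to 0.85 m from the base axis. Payload 19 kg.
Tool frame: the origin (TCP) lies midway between the tips of the shut fingers; the grasp point (between the pads) lies robot.grip_point_offset behind it (robot.grip_point_offset is the distance from the TCP to the grasp point, in m); z points along the fingers, y is the line along which they close (so a half turn about z gives the same grasp; the last joint's range is limited). The gripper opens to 85 mm and grips with 20 to 120 N. Pads are 22 mm wide; open, the fingers measure 114 mm over their backs; the gripper's body (76 mm by 85 mm) begins 54 mm behind the grasp point. The pads swing forward as they close: fully open they stand 13 mm farther back than shut.
Start: joints at [-0.134, 0.15, 1.437, -0, 1.554, -0.134], TCP at [0.575, -0, 0.231] pointing down, gripper open.
Joint ranges: [-2.8, 2.8], [-0.68, 2.1], [0.12, 2.68], [-1.39, 4.53], [0.16, 2.79], [-2.81, 2.81]. Speed limits (rad/s): [1.89, 1.89, 2.22, 3.01, 3.01, 3.01].

### API

Orientations are given as a unit quaternion [w, x, y, z].
In Python, from cell import robot, camera, job gives the robot as it stands.
- The arm moves only by the shell command python3 -m inch 'ROWS' [FORCE]. ROWS is JSON, a list of rows, each an object of numbers: "dx", "dy", "dz": the shift along the tool's x, y, z in cm; "rx", "ry", "rz": the turn, a rotation vector about the tool's x, y, z in degrees; "hand": the finger opening in cm, from 0 to 8.54. In form: [{"dx": .., "dy": .., "dz": .., "rx": .., "ry": .., "rz": .., "hand": ..}, ...]. A call has 1 to 8 rows; each row is the pose to reach, as a shift and turn from the pose commanded when the call began, along the tool's axes at that moment; what a row does not reach only later rows make up. A row lasts 1/12 s, in which the tool goes at most 41.7 mm and 7.16 degrees, less where a joint would pass 70% of its speed; a pose out of reach is approached as far as the arm can. A call with a gripper value outside its range is refused whole. The fingers move at their own pace and stop on an object; FORCE is the grip in N (left out, the last holds). Time passes only in rows, so rows that repeat a pose let the fingers close. It gives the time, the measured TCP pose, the force, the opening and the grip force at its end, in the units of the state.
- robot.get_state(): the state, without advancing time (a new reading comes with each control period).
- camera(name): name is "scene" or "side" or "wrist"; returns a dict with "frame" (384x512x3 uint8, red, green, blue), "z_map" (384x512 float32, m along the optical axis (not along the pixel's ray), 0 where there is no reading), "mtx" (3x3 intrinsics, pixels), "R" (3x3) and "t" (3): a world point X has camera coordinates R X + t. Camera axes: x right, y down, z forward; pixel columns grow to the right and rows downward; lengths in m; the calibration is good to about 2 mm. A picture is of the moment at which its call begins.
- job.hand_in(): hands the job in; it is judged then, once.
The state is a dict: "t": time; "joints": joint angles; "joint_velocities": joint speeds; "joint_efforts": joint torques, N m; "position": TCP position; "tool_rot": TCP orientation; "wrist_force": force on the tool from outside, world axes, zero at the start; "torque": the same for the moment, N m; "width": finger opening in m; "finger_force": force on a finger pad.
Only numpy, scipy, OpenCV 4.12 (cv2) and the standard library are available. Lean on these libraries where they do the work, as an engineer would, in place of code of your own. Each camera call takes 0.05 s, during which the arm holds its last target. There are 200 camera calls.

## Working session

There is one attempt and no reset: what is moved stays moved. The work goes in short steps, Python scripts to look and compute and a shell command to move; the robot and the scene stay as the last step left them, time stands still between calls to the robot, and variables do not carry over. Pictures are saved under pics/ and viewed, at most 10 in all, crops included, and the job is handed in when it is done.

```bash
mkdir -p pics; ls
python3 - <<'E'
from cell import robot,camera
import cv2,numpy as np
a=camera("scene");b=camera("side")
np.savez("a.npz",**a);np.savez("b.npz",**b)
cv2.imwrite("pics/1.png",cv2.cvtColor(a["frame"],cv2.COLOR_RGB2BGR))
cv2.imwrite("pics/2.png",cv2.cvtColor(b["frame"],cv2.COLOR_RGB2BGR))
s=robot.get_state();print(s["position"],s["tool_rot"],robot.grip_point_offset,s["t"])
E
```

```text
pics
[5.74789773e-01 1.81667083e-06 2.30780701e-01] [-4.14146616e-04  7.07106658e-01  7.07106710e-01 -3.20645826e-04] 0.0187 0.1
```

View pics/1.png

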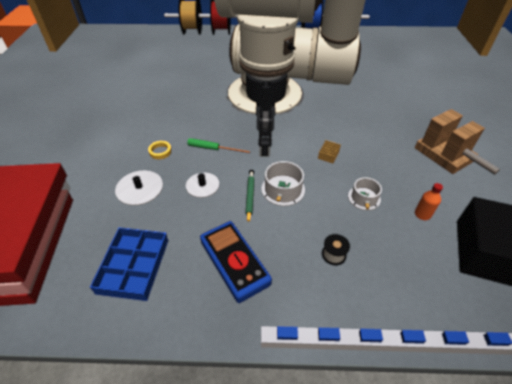

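View pics/2.png

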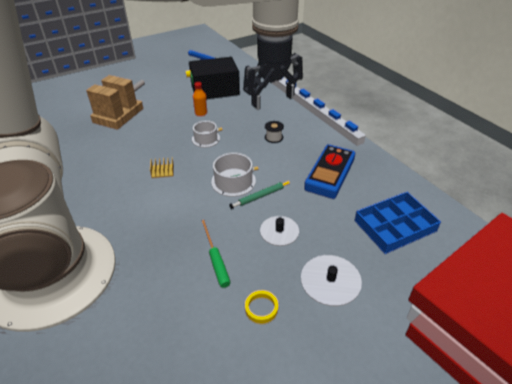

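The scene view shows the large lid at (138,187) with its knob at (138,182), the small lid at (202,184), the large pot at (284,183) and the small pot at (366,193). In the side view the large lid is at (331,279) and the large pot at (233,172).

```bash
cat > m.py <<'E'
import numpy as np,cv2
def cloud(c):
    z=c["z_map"];v,u=np.indices(z.shape)
    P=np.stack([u*z,v*z,z],-1)@np.linalg.inv(c["mtx"]).T
    W=(P-c["t"])@c["R"]; W[z<=0]=np.nan
    return W
def part(W,u,v,r,lo,hi):
    w=W[max(v-r,0):v+r,max(u-r,0):u+r].reshape(-1,3);return w[(w[:,2]>lo)&(w[:,2]<hi)]
def circ(w):
    (c,d)=cv2.minEnclosingCircle((w[:,:2]*1000).astype(np.float32).copy());return np.round(c,1),round(2*d,1),len(w),np.round(np.median(w,0)*1000,1)
E
python3 - <<'E'
import numpy as np
from m import *
for f,L,S,P in (("a",(138,185),(202,184),(284,180)),("b",(331,277),(280,228),(233,168))):
    W=cloud(np.load(f+".npz"))
    print(f,"flange",circ(part(W,*L,36,.009,.02)),"knob",circ(part(W,*L,18,.042,.055)))
    print("small",circ(part(W,*S,22,.009,.02)))
    print("rim",circ(part(W,*P,27,.056,.066)),"potmid",circ(part(W,*P,27,.03,.066)))
E
```

```text
a flange (array([ 450.8, -322.2]), 232.8, 1236, array([ 504.3, -336.9,   15.9])) knob (array([ 500.5, -343.3]), 23.0, 54, array([ 502.5, -342.4,   49. ]))
small (array([ 486. , -168.6]), 95.4, 543, array([ 494. , -164.8,   15.9]))
rim (array([486.6,  55.6]), 107.6, 226, array([489. ,  55.9,  60.7])) potmid (array([495.9,  51.3]), 124.9, 740, array([497. ,  54. ,  48.8]))
b flange (array([ 497.7, -344.9]), 130.0, 2203, array([ 492.3, -351.8,   12. ])) knob (array([ 497.9, -344.9]), 22.4, 80, array([ 497.5, -345.8,   45.3]))
small (array([ 484.9, -170.6]), 93.9, 763, array([ 478.2, -177.6,   11.9]))
rim (array([486.1,  54.2]), 106.2, 121, array([486.3,  50.8,  57.7])) potmid (array([494. ,  50.2]), 120.6, 711, array([485.2,  49. ,  46.3]))
```

```bash
python3 -m inch '[{"dx":-4,"dy":-1,"dz":1},{"dx":-8,"dy":-2,"dz":2},{"dx":-12,"dy":-3,"dz":3},{"dx":-16,"dy":-4,"dz":4},{"dx":-20,"dy":-5,"dz":5},{"dx":-24,"dy":-6,"dz":6},{"dx":-27,"dy":-6.5,"dz":7},{"dx":-30,"dy":-7,"dz":8}]'
python3 -m inch '[{"dx":-3,"dy":-0.4,"dz":1},{"dx":-4.4,"dy":-0.6,"dz":1.5},{"dx":-4.4,"dy":-0.6,"dz":1.5},{"dx":-4.4,"dy":-0.6,"dz":1.5}]'
python3 - <<'E'
from cell import robot,camera
import cv2,numpy as np
from m import *
a=camera("wrist");np.savez("w.npz",**a)
cv2.imwrite("pics/3.png",cv2.cvtColor(a["frame"],cv2.COLOR_RGB2BGR))
s=robot.get_state();print(s["position"],s["tool_rot"])
W=cloud(a)
for lo,hi in ((.008,.022),(.04,.055)):
    m=(W[...,2]>lo)&(W[...,2]<hi)&(np.hypot(W[...,0]-.499,W[...,1]+.344)<.075)
    print(circ(W[m]) if m.any() else None)
E
```

```text
[ 5.74815477e-01 -1.61914950e-05  2.30838294e-01] [-3.59358314e-04  7.07106618e-01  7.07106799e-01 -2.75635073e-04]
None
Nonevalidation failed for argument at $[0]...
validation failed for argument at $[0]...
```

View pics/3.png

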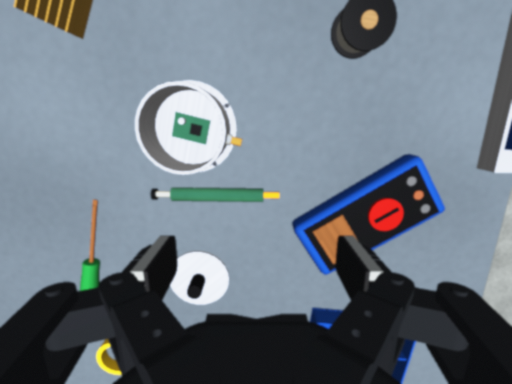

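The arm has not moved, because every row needs all seven fields. The wrist view is still from the start pose, with the large pot at (187,127) and the small lid at (200,278).

```bash
python3 -m inch '[{"dx":-4,"dy":-1,"dz":1,"rx":0,"ry":0,"rz":0,"hand":8.5},{"dx":-8,"dy":-2,"dz":2,"rx":0,"ry":0,"rz":0,"hand":8.5},{"dx":-12,"dy":-3,"dz":3,"rx":0,"ry":0,"rz":0,"hand":8.5},{"dx":-16,"dy":-4,"dz":4,"rx":0,"ry":0,"rz":0,"hand":8.5},{"dx":-20,"dy":-5,"dz":5,"rx":0,"ry":0,"rz":0,"hand":8.5},{"dx":-24,"dy":-6,"dz":6,"rx":0,"ry":0,"rz":0,"hand":8.5},{"dx":-27,"dy":-6.5,"dz":7,"rx":0,"ry":0,"rz":0,"hand":8.5},{"dx":-30,"dy":-7,"dz":8,"rx":0,"ry":0,"rz":0,"hand":8.5}]'
python3 -m inch '[{"dx":-3,"dy":-0.4,"dz":1,"rx":0,"ry":0,"rz":0,"hand":8.5},{"dx":-4.4,"dy":-0.6,"dz":1.5,"rx":0,"ry":0,"rz":0,"hand":8.5},{"dx":-4.4,"dy":-0.6,"dz":1.5,"rx":0,"ry":0,"rz":0,"hand":8.5},{"dx":-4.4,"dy":-0.6,"dz":1.5,"rx":0,"ry":0,"rz":0,"hand":8.5}]'
cat > w.py <<'E'
import sys
from cell import robot,camera
import cv2,numpy as np
from m import *
a=camera("wrist")
cv2.imwrite(sys.argv[1],cv2.cvtColor(a["frame"],cv2.COLOR_RGB2BGR))
s=robot.get_state();print(s["t"],s["position"],s["tool_rot"],s["width"],s["wrist_force"])
W=cloud(a)
for lo,hi in ((.008,.022),(.04,.055)):
    m=(W[...,2]>lo)&(W[...,2]<hi)&(np.hypot(W[...,0]-.499,W[...,1]+.344)<.075)
    print(circ(W[m]) if m.any() else None)
E
python3 w.py pics/4.png
```

```text
t: 0.82
position: [0.5038, -0.3023, 0.1505]
tool_rot: [-0.0, 0.707, 0.707, -0.0]
wrist_force: [0.8, 1.2, 0.9]
width: 0.0849
finger_force: 0.0
t: 1.15
position: [0.4987, -0.344, 0.1358]
tool_rot: [-0.001, 0.707, 0.707, 0.0]
wrist_force: [-1.0, 0.4, 0.5]
width: 0.085
finger_force: 0.0
1.2 [ 0.49913081 -0.34337453  0.1363752 ] [-2.02501036e-04  7.07136149e-01  7.07077374e-01  1.13288922e-04] 0.08486924835057452 [-0.54157923  0.59162881  0.25839785]
(array([ 499.5, -344. ]), 128.0, 11276, array([ 499.2, -338.1,   14.6]))
(array([ 499.5, -343.6]), 21.6, 465, array([ 499.1, -342.5,   48.4]))
```

View pics/4.png

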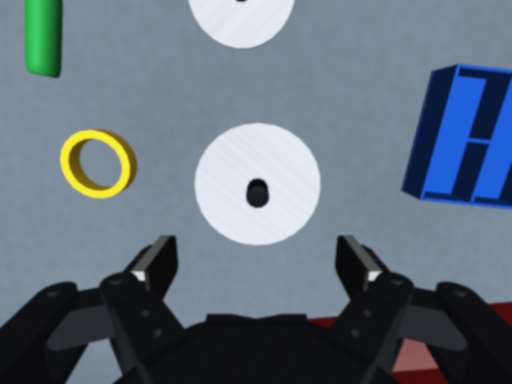

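The wrist view shows the large lid at (258,184) with its knob at (258,193), midway between the fingers. The measured diameter of 128 mm matches. The red books appear at the lower right, so I'll check clearance before descending.

```bash
python3 - <<'E'
import numpy as np
from m import *
for f in "ab":
    d=np.load(f+".npz");W=cloud(d);c=d["frame"].astype(int)
    w=W[(c[...,0]>100)&(c[...,1]<60)&(W[...,1]<-.3)&(W[...,2]>.02)]
    print(np.nanmin(w,0),np.nanmax(w,0)); n=w[w[:,0]<.62]; print(len(n),n.max(0) if len(n) else 0)
E
python3 -m inch '[{"dx":0,"dy":0,"dz":3,"rx":0,"ry":0,"rz":0,"hand":7},{"dx":0,"dy":0.1,"dz":6,"rx":0,"ry":0,"rz":0,"hand":6},{"dx":0,"dy":0.1,"dz":6.5,"rx":0,"ry":0,"rz":0,"hand":6}]'
```

```text
[ 0.54493568 -0.63811886  0.03877577] [ 0.84473983 -0.46659656  0.14443569]
1168 [ 0.61997003 -0.48845673  0.14443569]
[ 0.53764826 -0.6802178   0.03825175] [ 0.83440756 -0.47032531  0.14121599]
4164 [ 0.61999927 -0.49032987  0.141138  ]
t: 1.45
position: [0.4991, -0.3414, 0.0676]
tool_rot: [-0.002, 0.707, 0.708, -0.0]
wrist_force: [-0.7, 0.3, -1.1]
width: 0.06
finger_force: 0.0
```

```bash
python3 -m inch '[{"dx":0,"dy":0,"dz":2.5,"rx":0,"ry":0,"rz":0,"hand":6},{"dx":0,"dy":0,"dz":4.2,"rx":0,"ry":0,"rz":0,"hand":6},{"dx":0,"dy":0,"dz":5.1,"rx":0,"ry":0,"rz":0,"hand":6},{"dx":0,"dy":0,"dz":5.1,"rx":0,"ry":0,"rz":0,"hand":6},{"dx":0,"dy":0,"dz":5.1,"rx":0,"ry":0,"rz":0,"hand":6}]'
python3 -c "
from cell import robot;s=robot.get_state();print(s['position'],s['wrist_force'])"
```

```text
t: 1.87
position: [0.5005, -0.3438, 0.0215]
tool_rot: [0.0, 0.707, 0.707, 0.0]
wrist_force: [0.7, 0.3, 0.9]
width: 0.06
finger_force: 0.0
[ 0.50049263 -0.34380573  0.02145519] [0.67449449 0.33056142 0.93755615]
```

Now I'll close the fingers at 60 N.

```bash
python3 -m inch '[{"dx":0,"dy":0,"dz":0,"rx":0,"ry":0,"rz":0,"hand":4},{"dx":0,"dy":0,"dz":0.1,"rx":0,"ry":0,"rz":0,"hand":2.5},{"dx":0,"dy":0,"dz":0.1,"rx":0,"ry":0,"rz":0,"hand":1},{"dx":0,"dy":0,"dz":0.1,"rx":0,"ry":0,"rz":0,"hand":1},{"dx":0,"dy":0,"dz":0.1,"rx":0,"ry":0,"rz":0,"hand":1},{"dx":0,"dy":0,"dz":0.1,"rx":0,"ry":0,"rz":0,"hand":1},{"dx":0,"dy":0,"dz":0.1,"rx":0,"ry":0,"rz":0,"hand":1},{"dx":0,"dy":0,"dz":0.1,"rx":0,"ry":0,"rz":0,"hand":1}]' 60
```

```text
t: 2.53
position: [0.5002, -0.3442, 0.0203]
tool_rot: [0.001, 0.707, 0.707, 0.0]
wrist_force: [-2.1, 1.3, 8.3]
width: 0.0205
finger_force: 58.4
```

The knob is held, with a width of 20.5 mm and a grip force of 58 N. Next I'll lift.

```bash
python3 -m inch '[{"dx":0,"dy":0,"dz":-0.5,"rx":0,"ry":0,"rz":0,"hand":1},{"dx":0,"dy":0,"dz":-1.5,"rx":0,"ry":0,"rz":0,"hand":1},{"dx":0,"dy":0,"dz":-3.5,"rx":0,"ry":0,"rz":0,"hand":1},{"dx":0,"dy":0,"dz":-6,"rx":0,"ry":0,"rz":0,"hand":1},{"dx":0,"dy":0,"dz":-8.5,"rx":0,"ry":0,"rz":0,"hand":1},{"dx":0,"dy":0,"dz":-10.5,"rx":0,"ry":0,"rz":0,"hand":1},{"dx":0,"dy":0,"dz":-11.5,"rx":0,"ry":0,"rz":0,"hand":1},{"dx":0,"dy":0,"dz":-12,"rx":0,"ry":0,"rz":0,"hand":1}]'
python3 -m inch '[{"dx":1,"dy":0,"dz":0,"rx":0,"ry":0,"rz":0,"hand":1},{"dx":3,"dy":-0.1,"dz":0,"rx":0,"ry":0,"rz":0,"hand":1},{"dx":5.5,"dy":-0.2,"dz":0,"rx":0,"ry":0,"rz":0,"hand":1},{"dx":8,"dy":-0.3,"dz":0,"rx":0,"ry":0,"rz":0,"hand":1},{"dx":10.5,"dy":-0.4,"dz":0,"rx":0,"ry":0,"rz":0,"hand":1},{"dx":13,"dy":-0.5,"dz":0,"rx":0,"ry":0,"rz":0,"hand":1},{"dx":15.5,"dy":-0.6,"dz":0,"rx":0,"ry":0,"rz":0,"hand":1},{"dx":18,"dy":-0.7,"dz":0,"rx":0,"ry":0,"rz":0,"hand":1}]'
python3 -m inch '[{"dx":2.5,"dy":-0.1,"dz":0,"rx":0,"ry":0,"rz":0,"hand":1},{"dx":5,"dy":-0.2,"dz":0,"rx":0,"ry":0,"rz":0,"hand":1},{"dx":7.5,"dy":-0.3,"dz":0,"rx":0,"ry":0,"rz":0,"hand":1},{"dx":10,"dy":-0.4,"dz":0,"rx":0,"ry":0,"rz":0,"hand":1},{"dx":11.5,"dy":-0.5,"dz":0,"rx":0,"ry":0,"rz":0,"hand":1},{"dx":12.5,"dy":-0.5,"dz":0,"rx":0,"ry":0,"rz":0,"hand":1},{"dx":13,"dy":-0.5,"dz":0,"rx":0,"ry":0,"rz":0,"hand":1},{"dx":13,"dy":-0.5,"dz":0,"rx":0,"ry":0,"rz":0,"hand":1}]'
python3 - <<'E'
from cell import robot,camera
import cv2,numpy as np
from m import *
for n in("wrist","side"):
    a=camera(n);np.savez("c_"+n+".npz",**a)
    if n=="wrist":cv2.imwrite("pics/5.png",cv2.cvtColor(a["frame"],cv2.COLOR_RGB2BGR))
    W=cloud(a);near=np.hypot(W[...,0]-.486,W[...,1]+.034)<.09
    w=W[near&(W[...,2]>.125)&(W[...,2]<.145)];
    if len(w)>50:
        A=np.c_[w[:,:2],np.ones(len(w))];k=np.linalg.lstsq(A,w[:,2],rcond=None)[0];print(n,"lid",circ(w),"tilt",k)
    r=W[(np.hypot(W[...,0]-.486,W[...,1]-.055)<.08)&(W[...,2]>.056)&(W[...,2]<.066)]
    if len(r):print("rim",circ(r))
print(robot.get_state()["position"],robot.get_state()["t"],robot.get_state()["width"])
E
```

```text
t: 3.2
position: [0.5003, -0.3444, 0.1413]
tool_rot: [0.001, 0.707, 0.707, 0.0]
wrist_force: [0.6, -0.6, -4.1]
width: 0.0201
finger_force: 58.9
t: 3.87
position: [0.492, -0.162, 0.1378]
tool_rot: [-0.001, 0.707, 0.707, -0.0]
wrist_force: [1.5, -0.3, -3.6]
width: 0.0203
finger_force: 58.9
t: 4.53
position: [0.4877, -0.0333, 0.1387]
tool_rot: [-0.0, 0.707, 0.707, -0.0]
wrist_force: [0.3, -0.5, -2.2]
width: 0.0202
finger_force: 58.9
wrist lid (array([487.7, -33.1]), 128.2, 22673, array([487.5, -11.7, 132.9])) tilt [-2.32297676e-03 -7.63299791e-05  1.34147458e-01]
rim (array([487. ,  55.5]), 103.9, 2075, array([486.9,  80.5,  60.2]))
side lid (array([487. , -34.7]), 131.5, 1179, array([474.9, -48.4, 130.3])) tilt [0.00251923 0.00430107 0.1295601 ]
rim (array([479.1,  56.3]), 103.7, 57, array([449.9,  63. ,  57.8]))
[ 0.48788372 -0.03446319  0.1389391 ] 4.6333 0.02021895372762351
```

View pics/5.png

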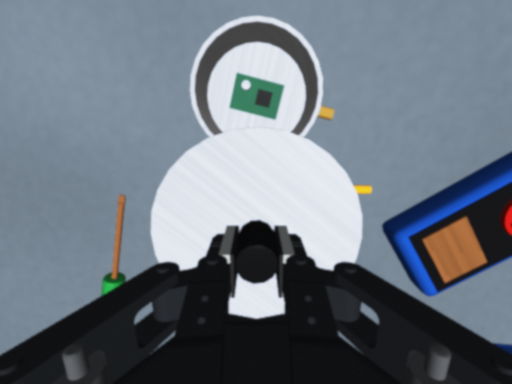

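The wrist view shows the held lid level (flange centred near (257,225)) and the pot at (257,88). The lid needs +8.9 cm in dx, then about 6.9 cm down.

```bash
python3 -m inch '[{"dx":1.5,"dy":0,"dz":0,"rx":0,"ry":0,"rz":0,"hand":1},{"dx":4,"dy":0,"dz":0,"rx":0,"ry":0,"rz":0,"hand":1},{"dx":6.5,"dy":-0.1,"dz":0,"rx":0,"ry":0,"rz":0,"hand":1},{"dx":8.2,"dy":-0.1,"dz":0,"rx":0,"ry":0,"rz":0,"hand":1},{"dx":8.9,"dy":-0.1,"dz":1,"rx":0,"ry":0,"rz":0,"hand":1},{"dx":8.9,"dy":-0.1,"dz":2.5,"rx":0,"ry":0,"rz":0,"hand":1},{"dx":8.9,"dy":-0.1,"dz":4,"rx":0,"ry":0,"rz":0,"hand":1},{"dx":8.9,"dy":-0.1,"dz":4.8,"rx":0,"ry":0,"rz":0,"hand":1}]'
python3 -m inch '[{"dx":0,"dy":0,"dz":0.4,"rx":0,"ry":0,"rz":0,"hand":1},{"dx":0,"dy":0,"dz":0.8,"rx":0,"ry":0,"rz":0,"hand":1},{"dx":0,"dy":0,"dz":1.2,"rx":0,"ry":0,"rz":0,"hand":1},{"dx":0,"dy":0,"dz":1.5,"rx":0,"ry":0,"rz":0,"hand":1},{"dx":0,"dy":0,"dz":1.7,"rx":0,"ry":0,"rz":0,"hand":1},{"dx":0,"dy":0,"dz":1.8,"rx":0,"ry":0,"rz":0,"hand":1},{"dx":0,"dy":0,"dz":1.8,"rx":0,"ry":0,"rz":0,"hand":1},{"dx":0,"dy":0,"dz":1.8,"rx":0,"ry":0,"rz":0,"hand":1}]'
```

```text
t: 5.3
position: [0.4863, 0.0542, 0.0891]
tool_rot: [-0.001, 0.707, 0.707, -0.001]
wrist_force: [-0.5, -0.6, -3.2]
width: 0.0204
finger_force: 58.9
t: 5.97
position: [0.4871, 0.055, 0.0735]
tool_rot: [0.0, 0.707, 0.707, 0.0]
wrist_force: [1.1, -0.3, -4.1]
width: 0.0204
finger_force: 58.9
```

```bash
python3 -m inch '[{"dx":0,"dy":0,"dz":0.1,"rx":0,"ry":0,"rz":0,"hand":1},{"dx":0,"dy":0,"dz":0.2,"rx":0,"ry":0,"rz":0,"hand":1},{"dx":0,"dy":0,"dz":0.2,"rx":0,"ry":0,"rz":0,"hand":1},{"dx":0,"dy":0,"dz":0.2,"rx":0,"ry":0,"rz":0,"hand":1}]'
python3 -m inch '[{"dx":0,"dy":0,"dz":0.05,"rx":0,"ry":0,"rz":0,"hand":1},{"dx":0,"dy":0,"dz":0.1,"rx":0,"ry":0,"rz":0,"hand":1},{"dx":0,"dy":0,"dz":0.1,"rx":0,"ry":0,"rz":0,"hand":1}]'
```

```text
t: 6.3
position: [0.4869, 0.055, 0.0713]
tool_rot: [-0.0, 0.707, 0.707, -0.0]
wrist_force: [1.0, 0.2, -2.8]
width: 0.02
finger_force: 59.0
t: 6.55
position: [0.487, 0.055, 0.0704]
tool_rot: [-0.0, 0.707, 0.707, -0.0]
wrist_force: [-0.3, 1.3, -0.4]
width: 0.0205
finger_force: 59.3
```

```bash
python3 -m inch '[{"dx":0,"dy":0,"dz":0.05,"rx":0,"ry":0,"rz":0,"hand":1},{"dx":0,"dy":0,"dz":0.05,"rx":0,"ry":0,"rz":0,"hand":1},{"dx":0,"dy":0,"dz":0.05,"rx":0,"ry":0,"rz":0,"hand":1}]'
```

```text
t: 6.8
position: [0.487, 0.055, 0.0703]
tool_rot: [0.0, 0.707, 0.707, 0.0]
wrist_force: [-2.6, 0.6, 7.4]
width: 0.0203
finger_force: 60.1
```

The rim is carrying the lid: the force went from -3 N to +7 N at the expected height. I'll release gently and back off upward.

```bash
python3 -m inch '[{"dx":0,"dy":0,"dz":0,"rx":0,"ry":0,"rz":0,"hand":2.4},{"dx":0,"dy":0,"dz":0,"rx":0,"ry":0,"rz":0,"hand":3},{"dx":0,"dy":0,"dz":0,"rx":0,"ry":0,"rz":0,"hand":4.5},{"dx":0,"dy":0,"dz":0,"rx":0,"ry":0,"rz":0,"hand":6},{"dx":0,"dy":0,"dz":0,"rx":0,"ry":0,"rz":0,"hand":6},{"dx":0,"dy":0,"dz":0,"rx":0,"ry":0,"rz":0,"hand":6}]' 20
python3 -m inch '[{"dx":0,"dy":0,"dz":-1,"rx":0,"ry":0,"rz":0,"hand":6},{"dx":0,"dy":0,"dz":-3,"rx":0,"ry":0,"rz":0,"hand":6},{"dx":0,"dy":0,"dz":-6,"rx":0,"ry":0,"rz":0,"hand":6},{"dx":0,"dy":0,"dz":-9,"rx":0,"ry":0,"rz":0,"hand":6},{"dx":0,"dy":0,"dz":-11,"rx":0,"ry":0,"rz":0,"hand":6},{"dx":0,"dy":0,"dz":-12,"rx":0,"ry":0,"rz":0,"hand":6},{"dx":0,"dy":0,"dz":-12,"rx":0,"ry":0,"rz":0,"hand":6}]'
python3 - <<'E'
from cell import robot,camera
import cv2,numpy as np
from m import *
for n in("wrist","side"):
    a=camera(n)
    if n=="side":cv2.imwrite("pics/6.png",cv2.resize(cv2.cvtColor(a["frame"],cv2.COLOR_RGB2BGR)[90:290,120:380],None,fx=2.5,fy=2.5))
    W=cloud(a);near=np.hypot(W[...,0]-.486,W[...,1]-.055)<.09
    w=W[near&(W[...,2]>.054)&(W[...,2]<.074)]
    A=np.c_[w[:,:2],np.ones(len(w))];k=np.linalg.lstsq(A,w[:,2],rcond=None)[0];print(n,"lid",circ(w),"tilt",k)
    w=W[(np.hypot(W[...,0]-.485,W[...,1]+.17)<.07)&(W[...,2]>.008)&(W[...,2]<.022)]
    if len(w)>50:print("small",circ(w))
E
```

```text
t: 7.3
position: [0.4869, 0.055, 0.0697]
tool_rot: [-0.0, 0.707, 0.707, -0.0]
wrist_force: [0.1, 0.4, -0.3]
width: 0.0601
finger_force: 0.0
t: 7.88
position: [0.4878, 0.055, 0.1923]
tool_rot: [0.001, 0.707, 0.707, 0.001]
wrist_force: [-0.3, 0.9, 0.0]
width: 0.0599
finger_force: 0.0
wrist lid (array([486.8,  55.3]), 128.2, 10828, array([486.7,  61.2,  64.6])) tilt [-1.27943681e-03  5.70302930e-05  6.52235327e-02]
small (array([ 486.4, -145.2]), 77.7, 715, array([ 486.5, -137.8,   14.4]))
side lid (array([484.4,  53.1]), 133.8, 1121, array([479.9,  45.6,  61.7])) tilt [0.00106659 0.00250133 0.06110631]
small (array([ 484. , -170.7]), 95.1, 781, array([ 478.5, -178. ,   11.8]))
```

View pics/6.png

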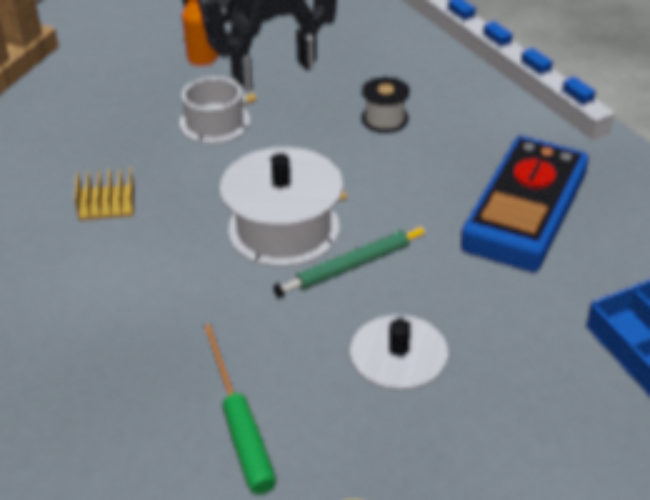

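The crop shows the large lid level and seated on the large pot at (281,190). The gripper is clear, and the small lid at (399,350) is where it started.

```bash
python3 -c "
from cell import job;print(job.hand_in())"
```

```text
the job is handed in; nothing more can be done
None
```

The large lid is seated level and centred on the large pot, lowered by its knob and released; the small lid was not moved, and the job is handed in at about 8 s of robot time.

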